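# Open the tray bay and hold its gate wide

## Robot

A 6-joint arm with a two-finger parallel gripper is mounted at the origin on the work surface. World frame = base frame: x ahead of the robot, y to its left, z up, the work surface at z = 0. Lengths are in mm, angles in rad, forces in N, time in s.
With the tool pointing down it reaches from about 325 to 875 mm from the base axis. Payload 4.4 kg.
Tool frame: the origin (TCP) lies on the centre line of the jaws, within the pads' length; the fingertips stand ahead of it and the grasp point (between the pads) lies 6 mm ahead of it (ctrl.tcp_to_tips is the z of the fingertips in the tool frame, in mm); z points along the fingers, y is the direction in which the jaws open and shut (so a half turn about z gives the same grasp; the last joint's range is limited). The gripper opens to 85 mm and grips with 20 to 120 N. Pads are 22 mm wide; open, the fingers measure 114 mm over their backs; the gripper's body (76 mm by 85 mm) begins 54 mm behind the grasp point. The pads swing forward as they close: fully open they stand 13 mm farther back than shut.
Start: joints at [1.101, 0.207, 1.542, -0, 1.393, -0.15], TCP at [180.23, 546.026, 256.282] pointing down, gripper open.
Joint ranges: [-2.73, 2.73], [-0.86, 2.22], [0.23, 2.46], [-1.11, 4.25], [0.08, 2.63], [-2.82, 2.82]. Speed limits (rad/s): [2.79, 2.79, 3.14, 3.14, 3.14, 3.14].

## Interface

Orientations are given as a 3x3 rotation matrix whose columns are the frame's x, y, z axes.
In Python, from plant import ctrl, sensors, optics gives the robot as it stands. Calls block until the motion is done:
- ctrl.move_ptp(position, orientation): joint-space move of the TCP to a pose.
- ctrl.move_l(position, rot=None, vel=150, threshold=None): straight line of the TCP; rot=None keeps the orientation; vel is the mean speed in mm/s. With threshold (N) it stops when the force on the tool has changed by that much, and returns True; else False.
- ctrl.set_joints(angles): joint-space move.
- ctrl.gripper_to(opening, force=None): finger opening in mm; force is the grip in N (None keeps the last); returns when the fingers have stopped.
- ctrl.hold(seconds).
- ctrl.solve_ik(position, orientation): joint angles nearest the present ones, or None.
- sensors.read_state(): the state.
- optics.grab_frame(name): name is "side" or "top"; returns (picture, depth): 400x640x3 uint8, red, green, blue; 400x640 float32, mm along the optical axis (not along the pixel's ray), 0 where there is no reading.
- optics.camera_params(name): a dict with "mtx" (3x3 intrinsics, pixels), "k1" (the pictures are not rectified: a ray, as slopes to the right and down, at radius r is drawn at 1 + k1 r^2 times it, then the intrinsics apply), "R" (3x3) and "t" (3): a world point X has camera coordinates R X + t. Camera axes: x right, y down, z forward; pixel columns grow to the right and rows downward; lengths in mm; the calibration is good to about 2 mm. A picture is of the moment at which its call begins. camera_params takes no time and is no camera call.
A pose or a line that the arm cannot do raises ctrl.MotionError and nothing moves.
- ctrl.finish_job(): hands the job in, once; it reports no verdict.
The state is a dict: "t": time; "q": joint angles; "qvel": joint speeds; "tau": joint torques, N m; "eef_pos": TCP position; "eef_rot": TCP orientation; "force": force on the tool from outside, world axes, zero at the start; "wrist_torque": the same for the moment, N m; "grip_width": finger opening in mm.
Only numpy, scipy, OpenCV 4.12 (cv2) and the standard library are available. Lean on these libraries where they do the work, as an engineer would, in place of code of your own. Each camera call takes 0.05 s, during which the arm holds its last target. There are 200 camera calls.

## Task

Unlock the tray bay: first squeeze the two red pads together, then the two yellow pads, each pair in one squeeze from both sides, as far in as it will go. Then swing the blue gate open by its black upright post, past its detent, until it stands about square to its closed position or wider, and finish while still holding it there against its closing spring. Leave the bottle, the jar and the small tray where they stand.

Things in the scene. Friction and masses are not known exactly. Their poses are not given: they have to be found in the camera images.
- bay: Grey metal bay of black component trays, fixed on the bench, 290 mm wide (y), 270 mm deep, walls 85 mm high. Origin on the bench in the middle of the gate line; +x points into the bay, away from the robot (bay spans x -40 to +230 mm), y along the closed gate, z up. A flat rail (top at 85 mm) 48 mm behind the gate line carries two catches, at bay y = +45 and -75 mm.
- red_mid (a point): Middle of the red squeeze catch, midway between its two upright red pads (at +y and -y), 119 mm above the bench. Axes as bay. 56 mm wide over the pads when out, 24 mm fully squeezed; squeeze along y, from above. Its base plate (46 x 80 mm) is 26 mm below this point. Red and yellow catches are alike, 120 mm apart along y; which stands at which place varies.
- yellow_mid (a point): Middle of the yellow squeeze catch, with the same build and axes as red_mid.
- red_left (a joint): Slide of the red catch's left (+y) pad, m: 0 out, up to 0.016 pushed in towards the catch's middle. Starts at 0 to 0.003, takes about 3 N, stays where left (no spring); beyond 0.008 its hook clears the gate. The pad is an upright red plate, 8 mm thick (y), 24 mm wide (x), 42 mm tall, from 24 mm below to 18 mm above red_mid; outer face at y = +(28 mm - joint value) from red_mid.
- red_right (a joint): Slide of the red catch's right (-y) pad, m: 0 out, up to 0.016 pushed in towards the catch's middle. Starts at 0 to 0.003, takes about 3 N, stays where left (no spring); beyond 0.008 its hook clears the gate. The pad is an upright red plate, 8 mm thick (y), 24 mm wide (x), 42 mm tall, from 24 mm below to 18 mm above red_mid; outer face at y = -(28 mm - joint value) from red_mid.
- yellow_left (a joint): Slide of the yellow catch's left (+y) pad, m: 0 out, up to 0.016 pushed in towards the catch's middle. Starts at 0 to 0.003, takes about 3 N, stays where left (no spring); beyond 0.008 its hook clears the gate. The pad is an upright yellow plate, 8 mm thick (y), 24 mm wide (x), 42 mm tall, from 24 mm below to 18 mm above yellow_mid; outer face at y = +(28 mm - joint value) from yellow_mid.
- yellow_right (a joint): Slide of the yellow catch's right (-y) pad, m: 0 out, up to 0.016 pushed in towards the catch's middle. Starts at 0 to 0.003, takes about 3 N, stays where left (no spring); beyond 0.008 its hook clears the gate. The pad is an upright yellow plate, 8 mm thick (y), 24 mm wide (x), 42 mm tall, from 24 mm below to 18 mm above yellow_mid; outer face at y = -(28 mm - joint value) from yellow_mid.
- gate (a joint): Hinge of the blue gate, rad: 0 shut, grows as its free (-y) end swings out to -x, clockwise from above; stop at 1.75. Any unsqueezed pad holds it shut. A spring shuts it (about 0.04 N m at 0, 0.33 at 1.5, some 2 N at the post); a detent by the hinge resists from about 0.45 to 0.8 rad, about 6 N at the post. Let go beyond, the gate falls back to about 1.15 and rests there.
- gate_post (a point): Grip point on the axis of the gate's black upright round post, 110 mm above the bench, 20 mm below its top. Post 16 mm in diameter, from 55 to 130 mm above the bench, 45 mm in front of the gate's mid-plane, 150 mm from the hinge along the gate; clear all round above the gate's top edge (80 mm; cleats there reach 97 mm). Moves and turns with the gate; axes as the bay's when shut.
- gate_hinge (a point): Point on the gate's vertical hinge axis, 85 mm above the bench, at bay x = 0, y = +115 mm. The gate panel is 12 mm thick and reaches 220 mm from this axis.
- flux_bottle: White bottle with a red cap, 36 mm in diameter, 95 mm tall, standing loose. Origin at the centre of its underside. Not to be disturbed.
- parts_jar: Pale jar with a blue lid, 44 mm in diameter, 50 mm tall, standing loose. Origin at the centre of its underside. Not to be disturbed.
- small_tray: Small black divided tray, 100 by 130 by 14 mm, lying loose. Origin at the centre of its underside. Not to be disturbed.

How it is judged (in metres and radians):
On the way, in this order (a step that is already met when the one before it is completed fails the run):
1. the red pads are squeezed together, both pressed by the fingers and both more than 10 mm in (value of joint each of red_left, red_right above 0.01 m and contact force between the fingers and red_left above 0.3 N and contact force between the fingers and red_right above 0.3 N), for 0.05 s.
2. then the yellow pads are squeezed together, both pressed by the fingers and both more than 10 mm in (value of joint each of yellow_left, yellow_right above 0.01 m and contact force between the fingers and yellow_left above 0.3 N and contact force between the fingers and yellow_right above 0.3 N), for 0.05 s.
3. the gate is swung past its detent (beyond 1.2 rad) (value of joint gate above 1.2 rad), for 0.05 s.
At the end, for the whole second after the job is handed in: The gate is held still (under 0.1 rad/s) and wide, beyond 1.4 rad (80 degrees), by the fingers pressing on the gate or its post with more than 0.5 N; all four catch pads are still more than 8 mm in; the bottle, jar and tray are within 25 mm of their starts and upright (value of joint gate above 1.4 rad and velocity of joint gate between -0.1 and 0.1 rad/s and contact force between the fingers and gate above 0.5 N and value of joint each of red_left, red_right, yellow_left, yellow_right above 0.008 m); the arm keeps its last pose, push and grip.
It fails at once if a yellow pad is pushed in before both red pads are (value of joint any of yellow_left, yellow_right above 0.008 m and value of joint any of red_left, red_right below 0.008 m).
It fails at once if the bottle, the jar or the small tray is moved more than 25 mm or tipped (distance of any of flux_bottle, parts_jar, small_tray from where it was at the start of the episode above 0.025 m or angle between any of flux_bottle, parts_jar, small_tray's own z axis and vertical above 0.35 rad).
It also fails if it takes over 61 s, if anything falls off the work surface, if the arm or the gripper's body presses on something with over 40 N, if the wrist force passes 120 N, or if a joint passes its speed limit or range.

## Working session

There is one attempt and no reset: what is moved stays moved. The work goes in short steps, each a Python script; the robot and the scene stay as the last script left them, time stands still between calls to the robot, and variables do not carry over. Pictures are saved under pics/ and viewed, about 8 in all and at most 12, crops included, and the job is handed in when it is done.

```bash
ls; mkdir -p pics; python3 - <<'E'
from plant import ctrl,sensors,optics
import cv2,numpy as np
for n in("side","top"):
    p,d=optics.grab_frame(n); cv2.imwrite(f"pics/{n}0.png",p[:,:,::-1]); np.savez(f"{n}0.npz",p=p,d=d)
    print(n,optics.camera_params(n),(d>0).mean())
print(ctrl.tcp_to_tips,sensors.read_state())
E
```

```text
pics
side {'mtx': array([[420.69323053,   0.        , 325.8727396 ],
       [  0.        , 420.69323053, 200.63559643],
       [  0.        ,   0.        ,   1.        ]]), 'k1': -0.06975351483318944, 'R': array([[ 0.96686889, -0.25513739, -0.00833406],
       [-0.20011184, -0.73726576, -0.64528633],
       [ 0.15849226,  0.62557502, -0.76389534]]), 't': array([-591.85241876,  215.92987404,  949.61673502])} 0.995859375
top {'mtx': array([[361.0949486 ,   0.        , 323.55246737],
       [  0.        , 361.0949486 , 201.46252044],
       [  0.        ,   0.        ,   1.        ]]), 'k1': -0.058546401495060255, 'R': array([[-0.02466816, -0.99876339, -0.04316449],
       [-0.98716461,  0.03115128, -0.15663853],
       [ 0.15778946,  0.03874648, -0.98671232]]), 't': array([ 63.37113828, 630.38819881, 891.08570429])} 0.99594140625
25.0 {'t': 0.1, 'q': array([ 1.10151664e+00,  2.07375952e-01,  1.54283960e+00, -5.63664458e-06,
        1.39354489e+00, -1.50515744e-01]), 'qvel': array([-2.78935756e-06, -2.95053905e-03, -4.27301387e-03, -5.42838575e-04,
       -1.83768245e-03,  7.54346613e-04]), 'tau': array([-4.03701597e-04, -3.84092152e+01, -2.92548376e+01, -3.30241173e-04,
        4.82226518e-03,  4.49484162e-06]), 'eef_pos': array([179.9213021 , 545.43385113, 255.2049546 ]), 'eef_rot': array([[-9.49623672e-01,  3.13391017e-01, -9.75419180e-04],
       [ 3.13392372e-01,  9.49621753e-01, -1.93594429e-03],
       [ 3.19571721e-04, -2.14410746e-03, -9.99997650e-01]]), 'force': array([ 0.46069182, -0.48329821, -0.42382795]), 'wrist_torque': array([ 0.01342145, -0.01364378, -0.0459327 ]), 'grip_width': 85.19068442810497}
```

View pics/side0.png

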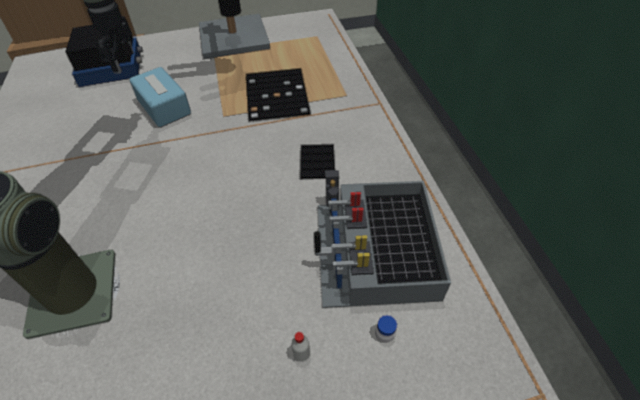

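View pics/top0.png

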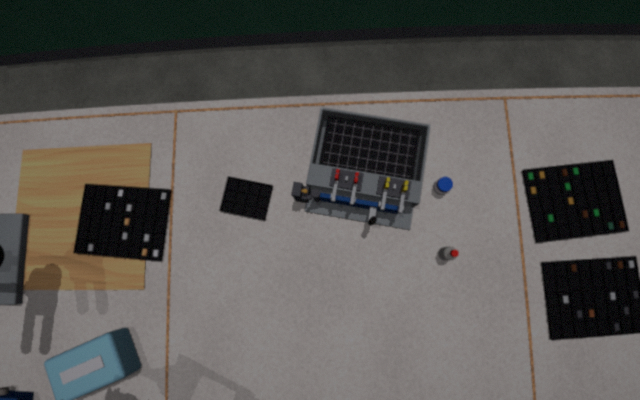

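```bash
cat > h.py <<'E'
import numpy as np,cv2
from plant import ctrl,sensors,optics
def rays(n,uv):
    c=optics.camera_params(n)
    x=cv2.undistortPoints(np.float64(uv).reshape(-1,1,2),c["mtx"],np.array([c["k1"],0,0,0.]))[:,0]
    return c,np.c_[x,np.ones(len(x))]
def cloud(n,d,mask):
    v,u=np.nonzero(mask&(d>0)); c,r=rays(n,np.c_[u,v])
    return (r*d[v,u][:,None]-c["t"])@c["R"],np.c_[u,v]
def plane(n,uv,z):
    c,r=rays(n,uv); o=-c["R"].T@c["t"]; w=r@c["R"]
    return o+w*((z-o[2])/w[:,2])[:,None]
def masks(p):
    h=cv2.cvtColor(p,cv2.COLOR_RGB2HSV); H,S,V=[h[...,i] for i in range(3)]
    s=(S>130)&(V>60)
    return dict(red=s&((H<6)|(H>172)),yellow=s&(H>20)&(H<35),blue=s&(H>105)&(H<125),black=(V<45))
def pads(n,p,d):
    m=masks(p); out={}
    for k in("red","yellow"):
        nl,lab,st,_=cv2.connectedComponentsWithStats(m[k].astype(np.uint8))
        for i in range(1,nl):
            if st[i,4]<8: continue
            X,uv=cloud(n,d,lab==i)
            c=np.median(X,0)
            if c[2]<80 or c[2]>150: continue
            print(n,k,st[i],"med",c.round(1),"min",X.min(0).round(1),"max",X.max(0).round(1))
E
python3 - <<'E'
from h import *
for n in("side","top"):
    z=np.load(f"{n}0.npz");p,d=z["p"],z["d"]; pads(n,p,d)
    X,uv=cloud(n,d,np.ones(d.shape,bool))
    # bay walls top ~85
    roi=(X[:,2]>79)&(X[:,2]<91)&(X[:,0]>400)&(X[:,0]<950)&(abs(X[:,1])<300)
    r=cv2.minAreaRect(X[roi][:,:2].astype(np.float32));print(n,"rim",roi.sum(),r,cv2.boxPoints(r).round(0).tolist())
    roi=(X[:,2]>100)&(X[:,2]<140)&(X[:,0]>400)&(X[:,0]<950)&(abs(X[:,1])<300)
    V=p[uv[:,1],uv[:,0]].max(1); b=roi&(V<60)
    print("black",b.sum(),np.median(X[b],0), X[b].round(0).tolist()[:40])
t=cv2.imread("pics/top0.png")[100:240,210:470]; s=cv2.imread("pics/side0.png")[160:310,290:450]
cv2.imwrite("pics/c.png",np.vstack([cv2.resize(t,(560,300),interpolation=2),cv2.resize(s,(320,300),interpolation=2)[:, :].repeat(1,1) if 0 else cv2.copyMakeBorder(cv2.resize(s,(320,300),interpolation=2),0,0,0,240,0)]))
E
```

```text
side red [350 192  11  14 107] med [684.4   8.2 121. ] min [674.5   4.5  94.1] max [696.4  17.  139.6]
side red [352 208  11  14 116] med [674.1 -37.4 122.6] min [663.9 -41.3  95.2] max [686.5 -29.7 139.8]
side red [295 332   9  11  71] med [ 489.  -270.5   94.4] min [ 481.2 -277.2   85.5] max [ 497.  -261.3   97.6]
side yellow [356 236   5  13  49] med [ 654.4 -110.6  122.3] min [ 649.3 -112.4   96.7] max [ 658.7 -105.   138.9]
side yellow [362 236   5  13  50] med [ 666.2 -113.2  123.1] min [ 662.3 -116.7   98.4] max [ 670.4 -107.3  139. ]
side yellow [364 253   5  14  55] med [ 657.3 -156.2  124. ] min [ 653.2 -158.3   98.7] max [ 662.3 -149.8  139.7]
side yellow [357 254   6  13  57] med [ 644.7 -153.6  124.7] min [ 640.6 -155.3   96.5] max [ 649.7 -148.7  138.3]
side rim 2335 ((685.0806884765625, -114.81352233886719), (411.989990234375, 319.5663146972656), 75.75241088867188) [[480.0, -275.0], [789.0, -354.0], [891.0, 46.0], [581.0, 124.0]]
black 158 [640.95366072 -71.91301775 111.9608811 ] [[650.0, 128.0, 105.0], [652.0, 125.0, 108.0], [654.0, 125.0, 108.0], [656.0, 123.0, 109.0
[... 1823 characters left out ...]
116.0], [672.0, 111.0, 104.0], [672.0, 108.0, 106.0], [665.0, -32.0, 117.0], [665.0, -35.0, 114.0], [664.0, -37.0, 117.0], [662.0, -152.0, 110.0], [669.0, 116.0, 108.0], [669.0, 113.0, 106.0], [669.0, 111.0, 106.0], [669.0, 108.0, 107.0], [669.0, 106.0, 107.0], [669.0, 103.0, 107.0], [669.0, 101.0, 106.0], [668.0, 98.0, 107.0], [664.0, -30.0, 110.0], [663.0, -107.0, 101.0], [659.0, -151.0, 114.0], [667.0, 116.0, 107.0], [667.0, 113.0, 106.0], [666.0, 111.0, 109.0], [666.0, 108.0, 107.0], [667.0, 106.0, 105.0], [666.0, 103.0, 107.0], [667.0, 101.0, 105.0], [666.0, 98.0, 107.0], [660.0, -107.0, 104.0], [656.0, -151.0, 116.0], [665.0, 116.0, 104.0], [664.0, 113.0, 109.0], [664.0, 111.0, 107.0]]
```

View pics/c.png

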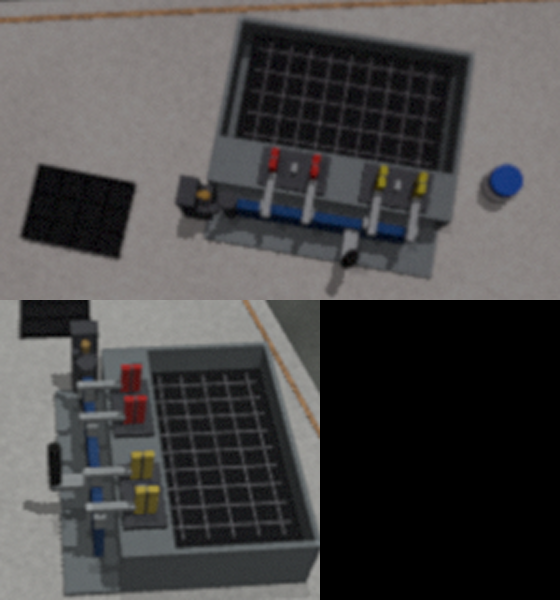

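```bash
cat >> h.py <<'E'
rm=np.array([679.5,-14.3]); ym=np.array([655.,-132.]); a=-0.207
xb=np.array([np.cos(a),np.sin(a)]); yb=np.array([-np.sin(a),np.cos(a)])
org=rm/2+ym/2-48*xb+15*yb
hinge=org+115*yb
def down(th):  # tool pointing down, jaws along gate at gate angle th
    b=a-th; y=np.array([-np.sin(b),np.cos(b),0]); z=np.array([0,0,-1.]); return np.c_[np.cross(y,z),y,z]
def rot(th): c,s=np.cos(a-th),np.sin(a-th); return np.array([[c,-s],[s,c]])
E
python3 - <<'E'
from h import *
print("org",org,"hinge",hinge,"post",hinge+rot(0)@[-45,-150])
B=np.c_[xb,yb]
for n in("side","top"):
    z=np.load(f"{n}0.npz");p,d=z["p"],z["d"]
    X,uv=cloud(n,d,np.ones(d.shape,bool)); L=(X[:,:2]-org)@B; V=p[uv[:,1],uv[:,0]].max(1)
    for nm,c in dict(left=(L[:,1]>120)&(L[:,1]<160)&(L[:,0]>70)&(L[:,0]<200),right=(L[:,1]<-120)&(L[:,1]>-160)&(L[:,0]>70)&(L[:,0]<200),back=(L[:,0]>205)&(L[:,0]<245)&(abs(L[:,1])<100)).items():
        c&=(X[:,2]>79)&(X[:,2]<91); k=0 if nm!="back" else 1
        if c.sum()>5: print(n,nm,c.sum(),"mean",L[c].mean(0).round(1),"slope",np.polyfit(L[c][:,k],L[c][:,1-k],1).round(3))
    c=(X[:,2]>90)&(X[:,2]<136)&(L[:,0]<-25)&(L[:,0]>-70)&(abs(L[:,1]+35)<40)
    print(n,"post",c.sum(),"L med",np.median(L[c],0),L[c].min(0),L[c].max(0),"z",X[c][:,2].max(),"topL",np.median(L[c&(X[:,2]>123)],0))
for nm,pz,th in(("red",(*rm,220),0),("red",(*rm,128),0),("yel",(*ym,128),0),*[(f"g{t}",(*(hinge+rot(t)@[-45,-150]),116),t) for t in(0,.5,1,1.55)]):
    for f in (0,np.pi): q=ctrl.solve_ik(np.array(pz),down(th+f)); print(nm,f,None if q is None else np.round(q,2))
E
```

```text
org [623.35758227 -48.60502769] hinge [646.99294271  63.93993993] post [572.12487654 -73.60922462]
side left 203 mean [131.5 142.7] slope [4.20000e-02 1.37241e+02]
side right 259 mean [ 129.2 -139.3] slope [-4.40000e-02 -1.33681e+02]
side back 247 mean [227.6  -3.8] slope [-5.00000e-03  2.27579e+02]
side post 114 L med [-44.94331281 -37.32798668] [-52.58337799 -40.80800257] [-36.73638419 -27.05576969] z 133.1086009935896 topL [-44.94331281 -34.28440789]
top left 151 mean [125.2 140.8] slope [6.2000e-02 1.3303e+02]
top right 150 mean [ 126.  -139.1] slope [-3.3000e-02 -1.3491e+02]
top back 239 mean [228.7  -0.4] slope [-4.00000e-03  2.28708e+02]
top post 48 L med [-44.65106647 -33.02155483] [-51.27399574 -41.60825424] [-35.87500871 -26.59689367] z 133.12261934291587 topL [-43.73757157 -34.0300536 ]
red 0 [-0.15  0.45  1.3  -0.    1.39 -1.51]
red 3.141592653589793 [-0.15  0.45  1.3  -0.    1.39  1.63]
red 0 [-0.15  0.54  1.37 -0.    1.23 -1.51]
red 3.141592653589793 [-0.15  0.54  1.37 -0.    1.23  1.63]
yel 0 [-0.33  0.52  1.4  -0.    1.22 -1.69]
yel 3.141592653589793 [-0.33  0.52  1.4  -0.    1.22  1.45]
g0 0 [-0.28  0.36  1.66 -0.    1.12 -1.64]
g0 3.141592653589793 [-0.28  0.36  1.66 -0.    1.12  1.5 ]
g0.5 0 [-0.21  0.25  1.81 -0.    1.08 -1.07]
g0.5 3.141592653589793 [-0.21  0.25  1.81 -0.    1.08  2.07]
g1 0 [-0.07  0.2   1.87 -0.    1.07 -0.43]
g1 3.141592653589793 [-0.07  0.2   1.87 -0.    1.07  2.71]
g1.55 0 [ 0.1   0.27  1.79 -0.    1.09  0.28]
g1.55 3.141592653589793 None
```

```bash
cat >> h.py <<'E'
def squeeze(m,z=128):
    R=down(0)
    ctrl.move_ptp(np.r_[m,230.],R); ctrl.gripper_to(78,40)
    hit=ctrl.move_l(np.r_[m,z],vel=90,threshold=12); print("hit",hit)
    if hit: return False
    f0=sensors.read_state()["force"]
    ctrl.gripper_to(20,40); ctrl.hold(.2)
    off=0
    for i in range(6):
        s=sensors.read_state(); fy=(s["force"]-f0)[:2]@yb; w=s["grip_width"]
        print("t %.1f w %.1f fy %.1f off %.1f"%(s["t"],w,fy,off), (s["eef_pos"]).round(1))
        if abs(fy)<1.5: break
        off+=np.sign(fy)*min(1.5,abs(fy)/5+.3)
        ctrl.move_l(np.r_[m+off*yb,z],vel=20); ctrl.hold(.15)
    return True
E
python3 - <<'E'
from h import *
squeeze(rm)
for n in("side","top"):
    p,d=optics.grab_frame(n); pads(n,p,d); cv2.imwrite(f"pics/{n}1.png",p[:,:,::-1])
s=cv2.imread("pics/side1.png")[130:310,270:450]; t=cv2.imread("pics/top1.png")[100:240,290:470]
cv2.imwrite("pics/c1.png",np.hstack([cv2.resize(s,(400,400)),cv2.resize(t,(400,400))]))
E
```

```text
hit False
t 5.0 w 21.6 fy 2.1 off 0.0 [680.8 -13.6 130.5]
t 5.4 w 21.6 fy 0.2 off 0.7 [680.8 -13.5 130.5]
side red [295 332   9  11  70] med [ 489.2 -270.4   95. ] min [ 481.2 -278.1   87.5] max [ 497.  -260.4   98.1]
side yellow [356 236   5  13  49] med [ 654.5 -110.4  124.5] min [ 649.4 -112.6   97.8] max [ 658.5 -105.9  139.8]
side yellow [361 236   6  13  51] med [ 666.1 -113.1  121.3] min [ 661.7 -115.3   98.4] max [ 670.3 -108.7  138.3]
side yellow [364 253   6  14  57] med [ 657.7 -156.1  123. ] min [ 652.8 -158.2   92. ] max [ 675.5 -127.7  140.1]
side yellow [357 254   6  13  56] med [ 644.8 -153.6  123.5] min [ 639.9 -155.9   95.5] max [ 649.4 -148.7  139.8]
top red [451 250   7   7  42] med [ 489.1 -268.5   94.4] min [ 481.7 -275.7   82.2] max [ 496.5 -260.9   97.5]
top yellow [385 177   5  11  37] med [ 660.1 -109.8  136.3] min [ 649.3 -120.5   92.9] max [ 672.6 -104.8  139.4]
top yellow [403 181   6  10  41] med [ 649.7 -152.4  135.5] min [ 639.7 -159.7  117.2] max [ 661.7 -148.4  139.6]
```

View pics/c1.png

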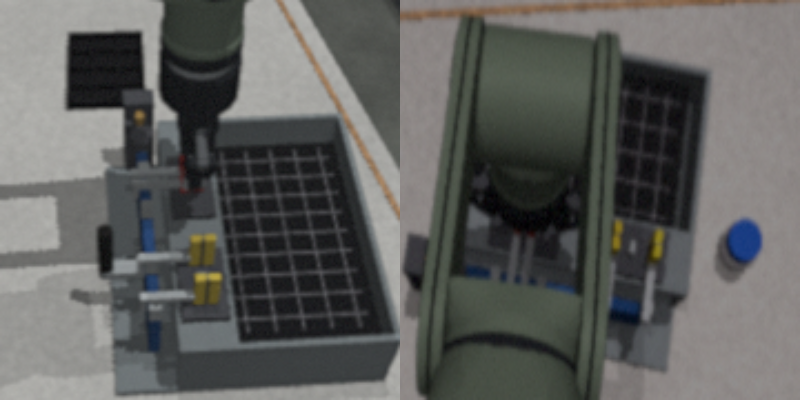

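```bash
python3 - <<'E'
from h import *
ctrl.gripper_to(70); s=sensors.read_state(); ctrl.move_l(np.r_[rm,230.],vel=120)
squeeze(ym)
ctrl.gripper_to(70); ctrl.move_l(np.r_[ym,230.],vel=120)
pp=hinge+rot(0)@[-45,-150]
ctrl.move_ptp(np.r_[pp,230.],down(0)); ctrl.gripper_to(50)
print(sensors.read_state()["t"])
for n in("side","top"):
    p,d=optics.grab_frame(n); pads(n,p,d); cv2.imwrite(f"pics/{n}2.png",p[:,:,::-1])
s=cv2.imread("pics/side2.png")[130:310,270:450]; t=cv2.imread("pics/top2.png")[100:240,290:470]
cv2.imwrite("pics/c2.png",np.hstack([cv2.resize(s,(400,400)),cv2.resize(t,(400,400))]))
E
```

```text
hit False
t 9.9 w 21.4 fy 4.2 off 0.0 [ 656.2 -131.   130.3]
t 10.3 w 21.5 fy 2.0 off 1.1 [ 656.2 -131.   130.3]
t 10.7 w 21.6 fy -0.0 off 1.9 [ 656.2 -130.9  130.3]
13.0417
side red [351 197  12  19 163] med [679.5 -21.3 129.8] min [667.2 -26.6  93.5] max [704.5  11.4 140.1]
side red [295 332   9  11  71] med [ 489.1 -270.7   95. ] min [ 481.2 -278.3   85.1] max [ 496.9 -260.7   99. ]
side yellow [356 241   6  20  87] med [ 648.4 -138.   130.8] min [ 643.1 -140.6   96.7] max [ 655.  -116.8  139.6]
side yellow [363 241   6  19  77] med [ 661.4 -140.7  130.5] min [ 655.2 -143.5   93.7] max [ 678.  -113.1  139.9]
top red [341 170   5  11  35] med [681.5  -5.9 136.7] min [670.3 -11.   94.6] max [693.1  -0.8 141.4]
top red [348 171   5  11  37] med [678.4 -22.4 135.7] min [667.2 -29.5  91.1] max [697.9 -17.3 140. ]
top red [451 250   7   7  40] med [ 489.1 -268.2   94.4] min [ 481.7 -276.5   85.3] max [ 496.5 -261.1   99.2]
```

View pics/c2.png

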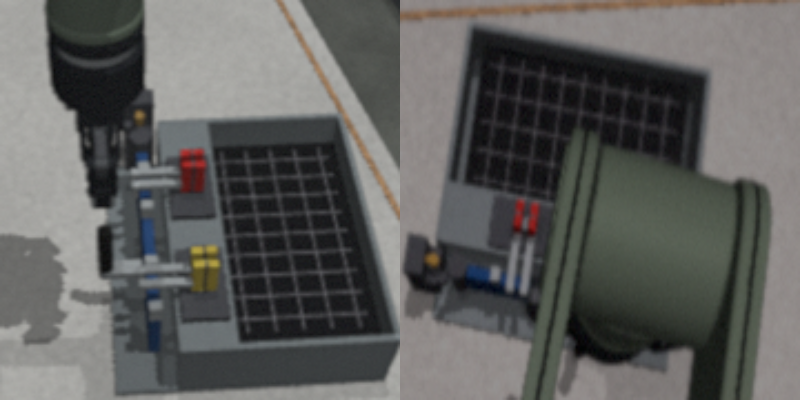

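```bash
python3 - <<'E'
from h import *
P=lambda t:np.r_[hinge+rot(t)@[-45,-150],115.]
print("hit",ctrl.move_l(P(0),vel=80,threshold=12))
ctrl.gripper_to(5,80); s=sensors.read_state(); f0=s["force"]
print(s["t"],s["grip_width"],s["eef_pos"].round(1),f0.round(1))
for t in np.arange(.1,1.61,.1):
    ctrl.move_l(P(t),rot=down(t),vel=70)
    s=sensors.read_state(); f=rot(t).T@(s["force"]-f0)[:2]; v=rot(0).T@(s["eef_pos"][:2]-hinge)
    th=np.arctan2(-45,-150)-np.arctan2(v[0],v[1]); th=-th
    print("%.1f t %.1f w %.1f f_gate %s tau %.2f th~%.3f"%(t,s["t"],s["grip_width"],f.round(1),s["wrist_torque"][2],th))
    if np.linalg.norm(f)>60 or s["grip_width"]<11: break
for n in("side","top"):
    p,d=optics.grab_frame(n); pads(n,p,d); cv2.imwrite(f"pics/{n}3.png",p[:,:,::-1])
s=cv2.imread("pics/side3.png")[120:360,210:450]; t=cv2.imread("pics/top3.png")[100:280,210:480]
cv2.imwrite("pics/c3.png",np.hstack([cv2.resize(s,(400,400)),cv2.resize(t,(400,400))]))
E
```

```text
hit False
15.15 14.353380922052791 [572.9 -72.9 115.6] [1.6 3.8 1.7]
0.1 t 15.5 w 14.1 f_gate [1.3 0.8] tau 0.02 th~0.097
0.2 t 15.9 w 14.2 f_gate [1.9 1.5] tau 0.02 th~0.196
0.3 t 16.3 w 14.1 f_gate [1.1 1.2] tau 0.07 th~0.296
0.4 t 16.6 w 14.4 f_gate [2.9 1.3] tau 0.09 th~0.395
0.5 t 17.0 w 14.0 f_gate [3.6 0.5] tau 0.14 th~0.492
0.6 t 17.4 w 14.3 f_gate [11.8 -2.6] tau 0.38 th~0.573
0.7 t 17.8 w 14.1 f_gate [10.8 -4.4] tau 0.27 th~0.682
0.8 t 18.1 w 14.4 f_gate [ 5. -1.] tau 0.18 th~0.793
0.9 t 18.5 w 14.3 f_gate [ 2.8 -0.9] tau 0.09 th~0.900
1.0 t 18.9 w 14.3 f_gate [0.2 3.3] tau -0.02 th~1.002
1.1 t 19.3 w 14.2 f_gate [1.2 1.9] tau -0.05 th~1.100
1.2 t 19.6 w 14.1 f_gate [ 3.9 -1. ] tau 0.12 th~1.194
1.3 t 20.0 w 13.8 f_gate [ 4.3 -1. ] tau 0.10 th~1.294
1.4 t 20.4 w 14.4 f_gate [ 5.1 -1.8] tau 0.16 th~1.394
1.5 t 20.8 w 14.2 f_gate [ 4.5 -2.2] tau 0.19 th~1.494
1.6 t 21.1 w 14.2 f_gate [ 5.1 -1.8] tau 0.16 th~1.593
side red [351 197  12  19 158] med [679.3 -21.4 129.7] min [667.1 -26.8  90.4] max [705.8  14.6 139.8]
side red [295 332   9  11  70] med [ 489.1 -270.5   94.6] min [ 481.2 -277.4   85.5] max [ 496.9 -260.6   99.2]
side yellow [356 241   6  20  88] med [ 648.2 -137.8  131.2] min [ 642.4 -141.2   97.4] max [ 655.2 -117.4  139.2]
side yellow [363 241   6  19  79] med [ 661.7 -140.8  131.5] min [ 655.9 -144.    93.3] max [ 678.1 -112.8  139.7]
top red [341 170   5  11  35] med [681.1  -5.8 136.5] min [671.2 -10.9  93.7] max [693.   -0.8 140.7]
top red [348 171   5  11  37] med [677.5 -22.4 137. ] min [667.4 -29.5  93.5] max [697.9 -17.3 139.9]
top red [451 250   7   7  41] med [ 489.1 -268.4   94.8] min [ 481.7 -275.7   84.3] max [ 496.5 -260.8   97.5]
top yellow [390 178   6  11  41] med [ 657.4 -121.8  135.7] min [ 645.9 -129.   118. ] max [ 669.1 -117.9  138.7]
top yellow [397 180   5  10  40] med [ 653.3 -138.   136.2] min [ 642.7 -150.3   90.7] max [ 664.4 -134.1  141. ]
```

View pics/c3.png

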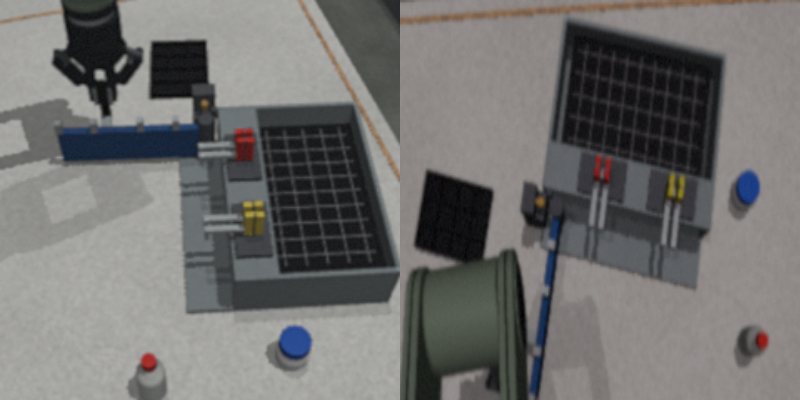

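```bash
python3 - <<'E'
from h import *
ctrl.hold(.5); s=sensors.read_state(); print(s["t"],s["grip_width"],s["force"],abs(s["qvel"]).max())
ctrl.finish_job()
E
```

```text
21.75 14.111960502942813 [-1.70199425 -1.00821738  9.97682507] 0.00229432412023293
the job is handed in; nothing more can be done
```

The job is handed in, and every check I could make passed. I squeezed the red pads first, then the yellow pads, and swung the gate open by its post past the detent. I handed in with the arm still gripping the post.

- **Catches:** the gripper read about 21.6 mm on both catches, against a nominal 24 mm when fully squeezed. I put the difference down to compliance. In the last pictures each pair's pads stand about 17 mm apart between centres, which matches fully in.
- **Gate:** the arm's position puts it at about 1.59 rad, and the pictures agree that it stands about square or slightly wider. The detent showed up as about 12 N near 0.6 rad. Just before hand-in the grip on the post read about 14 mm, against its 16 mm diameter, and the arm was still.
- **Bottle, jar and tray:** all three look undisturbed and upright in the last pictures. I only measured the bottle's cap, which had moved less than 1 mm; I judged the jar and tray by eye.
- **Time:** the clock stood at about 21.8 s at hand-in. None of my checks failed or disagreed.

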